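Slide the mooncake board out over the slab's edge

ROBOT

A 6-joint arm with a two-finger parallel gripper is mounted at the origin on the work surface. World frame = base frame: x ahead of the robot, y to its left, z up, the work surface at z = 0. Lengths are in m, angles in rad, forces in N, time in s.
With the tool pointing down it reaches from about 0.325 to 0.9 m from the base axis. Payload 3.5 kg.
Tool frame: the origin (TCP) lies on the mounting face of the last link; the fingertips stand 173 mm ahead of it and the grasp point (between the pads) lies 155 mm ahead of it; z points along the fingers, y is the line along which they close (so a half turn about z gives the same grasp; the last joint's range is limited). The gripper opens to 85 mm and grips with 20 to 120 N. Pads are 22 mm wide; open, the fingers measure 114 mm over their backs; the gripper's body (76 mm by 85 mm) begins 54 mm behind the grasp point. The pads swing forward as they close: fully open they stand 13 mm farther back than shut.
Start: joints at [-0.103, 0.276, -0.026, 1.268, 0, 1.467], TCP at [0.625, -0, 0.405] pointing down, gripper open.
Joint ranges: [-3.12, 3.12], [-0.85, 1.88], [-1.08, 1.24], [-1.95, 2.15], [-1.57, 1.53], [-3.14, 3.14]. Speed limits (rad/s): [2.57, 2.57, 3.14, 3.14, 3.14, 3.14].

INTERFACE

Orientations are given as a rotation vector (axis times angle).
In Python, from rig import ctrl, camera gives the robot as it stands.
- The arm moves only by the shell command python3 -m creep 'ROWS' [FORCE]. ROWS is text: rows parted by semicolons, each of 5 numbers parted by spaces: the shift along the tool's x, y, z in mm, then the turn about the tool's z in degrees, then the closure, from 0 (fully open) to 1 (shut). In form: x y z twist gripper; .... A call has 1 to 5 rows; each row shifts and turns the commanded pose from where the row before left it, along the tool's axes as they then stand; what a row does not reach is not made up. A row lasts 1/8 s, in which the tool goes at most 62.5 mm and 10.7 degrees, less where a joint would pass 70% of its speed; a pose out of reach is approached as far as the arm can. A call with a gripper value outside its range is refused whole. The fingers move at their own pace and stop on an object; FORCE is the grip in N (left out, the last holds). Time passes only in rows, so rows that do not move let the fingers close. It gives the time, the measured TCP pose, the force, the opening and the grip force at its end, in the units of the state.
- ctrl.state(): the state, without advancing time (a new reading comes with each control period).
- camera(name): name is "scene" or "side" or "wrist"; returns a dict with "img" (420x560x3 uint8, red, green, blue), "fx", "fy", "cx", "cy" (pixels), "R" (3x3) and "t" (3): a world point X has camera coordinates R X + t. Camera axes: x right, y down, z forward; pixel columns grow to the right and rows downward; lengths in m; the calibration is good to about 2 mm. The wrist camera is an equidistant fisheye: a pixel r from the principal point sees the ray r / f radians off the axis. A picture is of the moment at which its call begins. There is no depth.
- ctrl.job_done(): hands the job in; it is judged then, once.
The state is a dict: "t": time; "q": joint angles; "qvel": joint speeds; "joint_torque": joint torques, N m; "tcp_pos": TCP position; "ee_rot": TCP orientation; "wrist_force": force on the tool from outside, world axes, zero at the start; "ft_torque": the same for the moment, N m; "width": finger opening in m; "grasp_force": force on a finger pad.
Only numpy, scipy, OpenCV 4.12 (cv2) and the standard library are available. Lean on these libraries where they do the work, as an engineer would, in place of code of your own. Each camera call takes 0.05 s, during which the arm holds its last target. There are 200 camera calls.

TASK

Push the thin wooden board, with the mooncake riding on it, across the stone slab until its far end sticks out 40 mm past the slab's far edge (the one away from the robot), square to that edge, so that the next person can slip a hand under it. Only push it with the fingers: do not lift or tip the board, keep the mooncake standing on it where it is, leave the other things alone, and finish with the hand clear.

Things in the scene. Friction and masses are not known exactly. Their poses are not given: they have to be found in the camera images.
- slab: white marble pastry slab, 300 mm (x) by 480 mm (y), 25 mm thick, fixed on 20 mm feet, its flat top 45 mm above the table. Origin on the table under its centre; x points to the far edge, along which the board is to slide; y runs along that edge to the left; z up.
- slab_edge (a point): middle of the top line of the slab's far long edge; x points straight out over the edge, y along the edge, z up; the slab's top is at this height.
- board: thin flat bamboo board, 130 mm (x) by 110 mm (y), 8 mm thick, about 0.08 kg, lying loose on the slab. Origin at the centre of its underside; x points to its far (leading) end, z up. It slides freely, with friction of under 3 N, and starts up to about 0.3 rad askew to the slab.
- board_lead (a point): middle of the board's leading end face (65 mm from the board's centre, at half its thickness); x points out of that end. Its x in the frame of slab_edge is the overhang.
- mooncake: small round mooncake with a fluted rim, 50 mm across, 24 mm high (27 mm with its pattern), about 0.06 kg, standing loose near the middle of the board. Origin at the centre of its underside.
- press: bystander: ivory plunger mould, 56 mm across, 107 mm high, standing loose near one end (left or right) of the slab, at least 150 mm from the slab's middle line. Origin at the centre of its underside.
- cutter: bystander: thin steel ring cutter, 60 mm across, 40 mm high, standing loose near the other end of the slab. Origin at the centre of its underside.
- bowl: bystander: white ceramic bowl, 130 mm across, 50 mm high, on the table to the right of the slab. Origin at the centre of its underside.
- cup: bystander: clear drink cup with a lid, 88 mm across, 145 mm high, with a straw up to 195 mm, on the table to the left of the slab. Origin at the centre of its underside.
Mind the look-alikes: they are no part of the job. Of the things that look like the mooncake, the smallest one is meant.

How it is judged:
At the end, for the whole second after the job is handed in: The board's leading end is 32 to 48 mm past the slab's far edge, square to it within 8 degrees; the board lies flat on the slab, at rest; the mooncake stands on it within 32 mm of its centre; press, cutter, bowl and cup are within 15 mm of where they stood (x of board_lead in the frame of slab_edge between 0.032 and 0.048 m and angle between the x axis of board_lead and the x axis of slab_edge, either way round below 0.14 rad and z of board in the frame of slab_edge between -0.004 and 0.008 m and angle between board's own z axis and vertical below 0.05 rad and linear speed of each of board, mooncake below 0.01 m/s and horizontal distance between mooncake and board below 0.032 m and angle between mooncake's own z axis and vertical below 0.1 rad and z of mooncake in the frame of board below 0.012 m and distance of each of press, cutter, bowl, cup from where it was at the start of the episode below 0.015 m); the robot touches nothing.
It fails at once if the board is lifted off the slab (8 mm) or tipped (0.15 rad) (z of board in the frame of slab_edge above 0.008 m or angle between board's own z axis and vertical above 0.15 rad).
It fails at once if the board falls from the slab (z of board in the frame of slab_edge below -0.015 m).
It fails at once if the mooncake is lifted off the board, knocked over or shoved off its place (more than 32 mm from the board's centre) (z of mooncake in the frame of board above 0.016 m or angle between mooncake's own z axis and vertical above 0.25 rad or horizontal distance between mooncake and board above 0.032 m).
It fails at once if the press, cutter, bowl or cup is moved (15 mm) or tipped (distance of any of press, cutter, bowl, cup from where it was at the start of the episode above 0.015 m or angle between any of press, cutter, bowl, cup's own z axis and vertical above 0.3 rad).
It also fails if it takes over 38 s, if anything falls off the work surface, if the arm or the gripper's body presses on something with over 40 N, if the wrist force passes 120 N, or if a joint passes its speed limit or range.

## Working session

There is one attempt and no reset: what is moved stays moved. The work goes in short steps, Python scripts to look and compute and a shell command to move; the robot and the scene stay as the last step left them, time stands still between calls to the robot, and variables do not carry over. Pictures are saved under pics/ and viewed, at most 10 in all, crops included, and the job is handed in when it is done.

```bash
mkdir -p pics; python3 - <<'E'
from rig import ctrl,camera
import cv2,pickle
d={n:camera(n) for n in("scene","side","wrist")}
pickle.dump(d,open('d0.pkl','wb'))
for n in("scene","side"): cv2.imwrite(f'pics/{n}0.png',d[n]['img'][:,:,::-1])
s=ctrl.state();print(s['tcp_pos'],s['ee_rot'],s['t'],s['width'])
for n in d: print(n,d[n]['fx'],d[n]['cx'],d[n]['cy'],d[n]['R'],d[n]['t'])
E
```

```text
[6.24707737e-01 4.19910551e-05 4.03810979e-01] [-2.22041700e+00 -2.22055649e+00  1.66489246e-03] 0.15 0.08533869629652244
scene 450.9663821389229 275.72636831036374 206.36195158599276 [[-0.52134937  0.85331719 -0.00667876]
 [ 0.6832982   0.41275934 -0.60227344]
 [-0.51117356 -0.31855846 -0.79826192]] [ 0.32598483 -0.38724985  1.50443476]
side 518.1272384565341 286.66474925340566 204.51362092527643 [[ 0.96301472 -0.26851405 -0.02242447]
 [-0.15620642 -0.48853627 -0.85844736]
 [ 0.21955001  0.83020029 -0.51241123]] [-0.56639828  0.16748428  1.51503305]
wrist 325.19226210127806 286.02039562745045 209.05759212985106 [[ 9.99996578e-01 -8.79621509e-04 -2.46379093e-03]
 [-5.49057738e-05 -9.48627963e-01  3.16393719e-01]
 [-2.61552769e-03 -3.16392501e-01 -9.48624765e-01]] [-0.6228221  -0.04274015  0.38059033]
```

View pics/scene0.png

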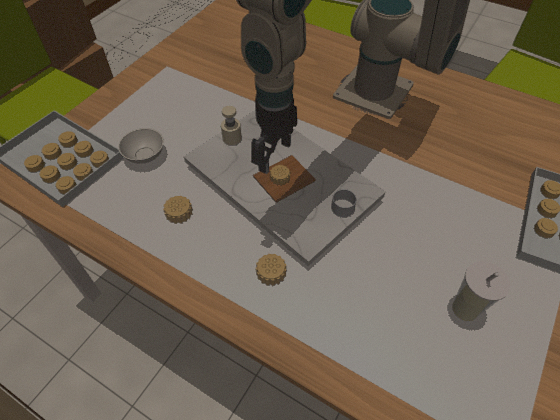

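View pics/side0.png

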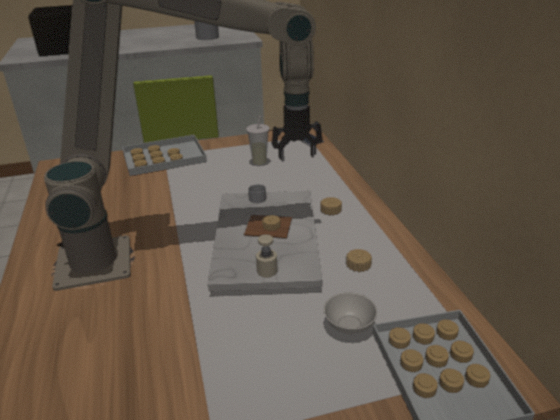

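The scene view shows the board around (284,178) with the mooncake at (280,174). The press is at (230,128), the cutter at (343,203), and the slab's far corners are near (309,260) and (185,160). In the side view the board is at (268,226) and the slab's top corners are near (210,284), (320,290), (312,197) and (222,197). Next I'll measure these.

```bash
cat >h.py <<'E'
import numpy as np,cv2
def ray(c,px):
    px=np.atleast_2d(np.asarray(px,float)); u=(px-[c['cx'],c['cy']])
    if c.get('fish'):
        r=np.hypot(*u.T)+1e-9; th=r/c['fx']; d=np.c_[u/r[:,None]*np.sin(th)[:,None],np.cos(th)]
    else: d=np.c_[u/[c['fx'],c['fy']],np.ones(len(u))]
    R=np.array(c['R']);return -R.T@np.array(c['t']), d@R
def plane(c,px,z):
    o,d=ray(c,px); return (o+d*((z-o[2])/d[:,2])[:,None])[:,:2]
def project(c,X):
    p=np.atleast_2d(X)@np.array(c['R']).T+c['t']
    if c.get('fish'):
        r=np.hypot(p[:,0],p[:,1]);th=np.arctan2(r,p[:,2]);return p[:,:2]/r[:,None]*th[:,None]*c['fx']+[c['cx'],c['cy']]
    return p[:,:2]/p[:,2:]*[c['fx'],c['fy']]+[c['cx'],c['cy']]
E
python3 - <<'E'
import pickle,cv2,numpy as np
from h import *
d=pickle.load(open('d0.pkl','rb'));d['wrist']['fish']=1
cr={'scene':(170,80,400,275),'side':(195,170,345,300)}
ims=[]
for n,(a,b,e,f) in cr.items():
    im=cv2.resize(d[n]['img'][b:f,a:e,::-1],None,fx=3,fy=3,interpolation=cv2.INTER_CUBIC)
    im=cv2.convertScaleAbs(im,alpha=1.4); cv2.imwrite(f'pics/{n}c.png',im)
cv2.imwrite('pics/w0.png',d['wrist']['img'][:,:,::-1])
for n,p in(('scene',(300,172)),('side',(255,226))): print(cv2.cvtColor(d[n]['img'],cv2.COLOR_RGB2HSV)[p[1],p[0]])
print(plane(d['scene'],[(309,260),(185,160),(383,192)],.045),plane(d['side'],[(210,284),(320,290),(312,197),(222,197)],.045))
E
```

```text
[ 13 145 102]
[ 11 126  87]
[[ 0.70589562  0.14149027]
 [ 0.603945   -0.30934927]
 [ 0.42528011  0.20842411]] [[ 0.31044177 -0.25812738]
 [ 0.57544506 -0.3645676 ]
 [ 0.70181012  0.09044586]
 [ 0.4152707   0.18246533]]
```

View pics/scenec.png

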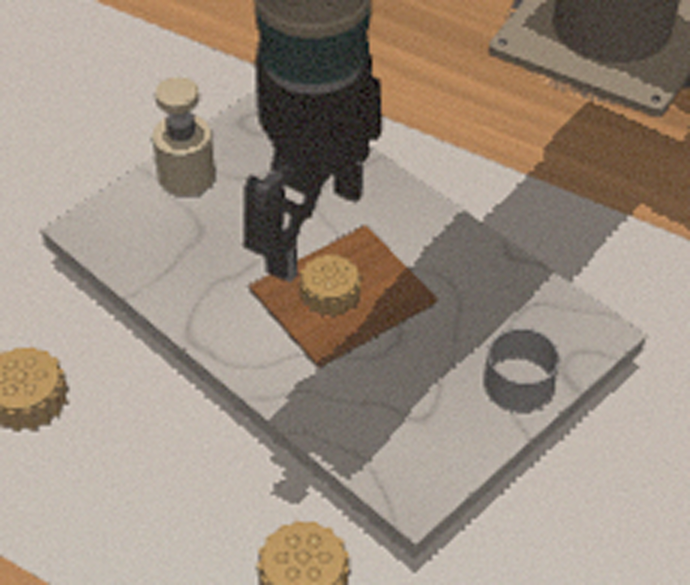

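View pics/w0.png

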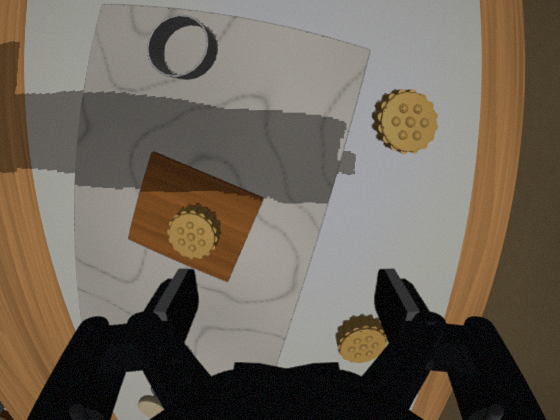

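The scene crop shows board top corners at full-image (293,156), (315,179), (277,201) and (253,176). The slab corners are (308,261), (184,158) and (385,194). In the wrist view the board corners are (152,152), (263,198), (228,282) and (128,240), the slab's left corners are (103,3) and (370,50), and the mooncake is near (192,232).

```bash
python3 - <<'E'
import pickle
from h import *
d=pickle.load(open('d0.pkl','rb'));d['wrist']['fish']=1
np.set_printoptions(precision=4,suppress=True)
for n,b,s in(('scene',[(293.3,155.7),(315.3,179.3),(276.7,201.3),(252.7,176)],[(308.3,261),(184,158.3),(385,194)]),
 ('wrist',[(152,152),(263,198),(228,282),(128,240)],[(370,50),(278,362),(103,3)])):
    B=plane(d[n],b,.053);S=plane(d[n],s,.045)
    print(n,'board',B.tolist(),B.mean(0),np.linalg.norm(B-np.roll(B,-1,0),axis=1))
    for i in range(4): e=B[(i+1)%4]-B[i];print(np.arctan2(e[1],e[0]),end=' ')
    e=S[0]-S[1];f=S[0]-S[2];print('\nslab',S.tolist(),np.linalg.norm(e),np.linalg.norm(f),'xdir',np.arctan2(-e[0],e[1]),np.arctan2(f[1],f[0]))
print(plane(d['wrist'],[(192,230)],.078),plane(d['scene'],[(280.5,172)],.078))
E
```

```text
scene board [[0.4405230099471831, -0.055169831579257644], [0.48479383929892106, 0.03821258316955706], [0.6012624326174965, -0.011323018172091859], [0.5612898005366674, -0.1111151103765175]] [ 0.522  -0.0348] [0.1033 0.1266 0.1075 0.1331]
1.1280980720441565 -0.4021356914778071 -1.951784606161052 2.707774391718129 
slab [[0.7091183954247398, 0.14138961852329868], [0.6002827496350143, -0.31579220740675307], [0.42881127323398993, 0.21557909169326409]] 0.469957891470292 0.2899588948111387 xdir -0.23370763940141445 -0.2587393164309292
wrist board [[0.4824990634866394, 0.035643830633903105], [0.5992749673970804, -0.015429014556597884], [0.5557641134917297, -0.1163196412223641], [0.437433769679604, -0.06568565691970715]] [ 0.5187 -0.0404] [0.1275 0.1099 0.1287 0.1109]
-0.41229102859022165 -1.9779636499631401 2.7372651737277396 1.1523250758785746 
slab [[0.7073261692965979, 0.1381625945565168], [0.6116078447718067, -0.2533006829966643], [0.42000599776969755, 0.21099413534707298]] 0.40299565174144514 0.2964073452196721 xdir -0.23980891673604565 -0.24825657590721437
[[ 0.5282 -0.0413]] [[ 0.5294 -0.0432]]
```

Both views agree. The slab's x axis lies at -0.242 rad and the board at -0.41, centred at about (0.520, -0.039). The far edge is at n·p = 0.654, so the push is about 115 mm, with the two fingers squaring the board as they go. I'll move to a point behind the board, partly close, and turn -76° to align with the slab.

```bash
python3 -m creep '-2 -44 0 0 0.3; -2 -44 0 0 0.3; -2 -44 0 0 0.3; -2 -44 0 0 0.3; -2 -44 0 0 0.3'; python3 -m creep '0 0 0 -10 0.3;0 0 0 -10 0.3;0 0 0 -10 0.3;0 0 0 -10 0.3;0 0 0 -10 0.3'; python3 -m creep '0 0 0 -10 0.3;0 0 0 -10 0.3;0 0 0 -6 0.3;0 0 0 0 0.3'
python3 -c "
from rig import ctrl
from scipy.spatial.transform import Rotation as R
s=ctrl.state();print(s['q'],R.from_rotvec(s['ee_rot']).as_matrix().round(3))"
```

```text
t: 0.78
tcp_pos: [0.4034, -0.0099, 0.4044]
ee_rot: [-2.221, -2.221, 0.001]
wrist_force: [-0.3, -0.3, 0.6]
width: 0.0597
grasp_force: 0.0
t: 1.4
tcp_pos: [0.4047, -0.01, 0.4044]
ee_rot: [-1.066, -2.955, 0.0]
wrist_force: [-0.9, 0.8, 0.4]
width: 0.0601
grasp_force: 0.0
t: 1.9
tcp_pos: [0.4048, -0.01, 0.4045]
ee_rot: [-0.385, -3.117, -0.0]
wrist_force: [-0.8, -0.2, -0.4]
width: 0.0599
grasp_force: 0.0
[-1.84606313e-01 -1.22740176e-01 -4.61595287e-01  1.23247171e+00
  2.90823838e-06  6.10085903e-02] [[-0.97   0.243 -0.001]
 [ 0.243  0.97   0.   ]
 [ 0.001 -0.    -1.   ]]
```

The hand is aligned: tool y runs along the edge and tool -x is the push direction. Next I'll descend, then feel for the slab top.

```bash
python3 -m creep '0 0 40 0 0.3;0 0 40 0 0.3;0 0 40 0 0.3;0 0 40 0 0.3;0 0 10 0 0.3'; python3 -m creep '0 0 4 0 0.3;0 0 3 0 0.3;0 0 2 0 0.3;0 0 0 0 0.3'
python3 - <<'E'
from rig import camera
import cv2,pickle
d={n:camera(n) for n in("scene","side","wrist")};pickle.dump(d,open('d1.pkl','wb'))
a=d['side']['img'][170:300,195:345,::-1];b=d['wrist']['img'][:,:,::-1]
a=cv2.convertScaleAbs(cv2.resize(a,(480,420),interpolation=cv2.INTER_CUBIC),alpha=1.4)
b=cv2.resize(b,(320,240));cv2.imwrite('pics/m1.png',cv2.hconcat([a,cv2.copyMakeBorder(b,0,180,0,0,0)]))
E
```

```text
t: 2.52
tcp_pos: [0.4032, -0.0097, 0.2324]
ee_rot: [-0.384, -3.112, -0.001]
wrist_force: [0.3, -0.6, -1.1]
width: 0.0596
grasp_force: 0.0
t: 3.02
tcp_pos: [0.4054, -0.0101, 0.2264]
ee_rot: [0.383, 3.117, -0.0]
wrist_force: [0.1, -0.0, -0.1]
width: 0.06
grasp_force: 0.0
```

View pics/m1.png

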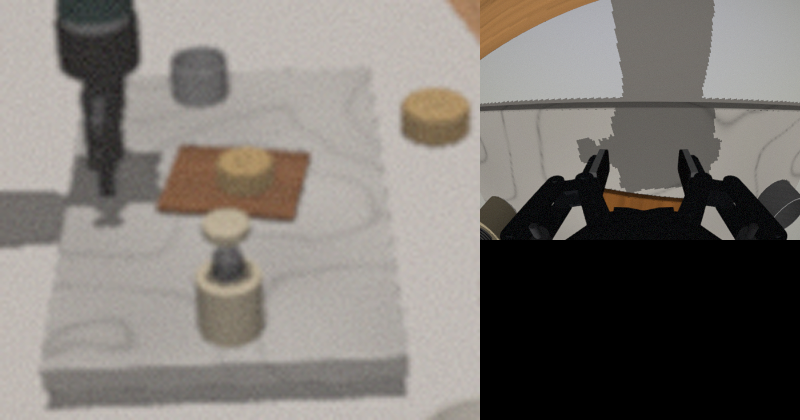

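The fingers are just above the slab behind the board: tip at (107,192) in the side crop, board rear edge near (165,180). I'll keep feeling downward.

```bash
for i in 1; do python3 -m creep '0 0 2 0 0.3;0 0 2 0 0.3;0 0 0 0 0.3'|grep -E 'tcp|wrist'; python3 -m creep '0 0 2 0 0.3;0 0 0 0 0.3'|grep -E 'tcp|wrist'; python3 -m creep '0 0 1 0 0.3;0 0 0 0 0.3'|grep -E 'tcp|wrist';done
```

```text
tcp_pos: [0.4048, -0.01, 0.2214]
wrist_force: [-0.1, 0.8, 0.4]
tcp_pos: [0.4049, -0.01, 0.2195]
wrist_force: [-0.1, 0.1, 0.4]
tcp_pos: [0.405, -0.01, 0.2187]
wrist_force: [-0.5, 0.6, -0.2]
```

```bash
python3 -m creep '0 0 1 0 0.3;0 0 0 0 0.3'|grep -E 'tcp|wrist'; python3 -m creep '0 0 1 0 0.3;0 0 0 0 0.3'|grep -E 'tcp|wrist'; python3 -m creep '0 0 1 0 0.3;0 0 0 0 0.3'|grep -E 'tcp|wrist'
```

```text
tcp_pos: [0.405, -0.01, 0.2176]
wrist_force: [-0.8, -0.5, 0.0]
tcp_pos: [0.4049, -0.01, 0.2166]
wrist_force: [-0.3, -0.5, -0.6]
tcp_pos: [0.4049, -0.01, 0.2156]
wrist_force: [-0.0, 0.4, -0.3]
```

```bash
python3 -m creep '0 0 1 0 0.3;0 0 0 0 0.3'|grep -E 'tcp|wrist'; python3 -m creep '0 0 1 0 0.3;0 0 0 0 0.3'|grep -E 'tcp|wrist'; python3 -m creep '0 0 1 0 0.3;0 0 0 0 0.3'|grep -E 'tcp|wrist'
```

```text
tcp_pos: [0.405, -0.01, 0.2146]
wrist_force: [0.1, -0.6, -0.5]
tcp_pos: [0.4049, -0.01, 0.2136]
wrist_force: [-0.1, 0.0, 0.1]
tcp_pos: [0.4051, -0.01, 0.2134]
wrist_force: [-2.2, 0.1, 6.8]
```

Contact is at TCP z ≈ 0.2135. I'll raise 3 mm and start pushing: gap about 36 mm, total travel about 157 mm.

```bash
python3 -m creep '0 0 -3 0 0.3;-8 0 0 0 0.3;-8 0 0 0 0.3;-8 0 0 0 0.3;-4 0 0 0 0.3'; python3 -m creep '-4 0 0 0 0.3;-4 0 0 0 0.3;-4 0 0 0 0.3;-4 0 0 0 0.3;-4 0 0 0 0.3';python3 -m creep '-4 0 0 0 0.3;-4 0 0 0 0.3;-4 0 0 0 0.3;-4 0 0 0 0.3;0 0 0 0 0.3'
python3 - <<'E'
from rig import camera
import cv2,pickle
d={n:camera(n) for n in("scene","side")};pickle.dump(d,open('d2.pkl','wb'))
f=lambda n,a,b,e,g:cv2.convertScaleAbs(cv2.resize(d[n]['img'][b:g,a:e,::-1],(400,400),interpolation=cv2.INTER_CUBIC),alpha=1.4)
cv2.imwrite('pics/m2.png',cv2.hconcat([f('side',215,180,335,300),f('scene',200,130,340,270)]))
E
```

```text
t: 6.18
tcp_pos: [0.4331, -0.017, 0.2157]
ee_rot: [0.383, 3.118, -0.0]
wrist_force: [0.2, 0.2, -0.2]
width: 0.0598
grasp_force: 0.0
t: 6.8
tcp_pos: [0.4518, -0.0217, 0.2157]
ee_rot: [-0.383, -3.118, -0.0]
wrist_force: [-0.2, -0.3, 0.7]
width: 0.0599
grasp_force: 0.2
t: 7.42
tcp_pos: [0.4677, -0.0256, 0.2159]
ee_rot: [0.383, 3.117, 0.0]
wrist_force: [-0.1, 0.3, -0.7]
width: 0.0595
grasp_force: 0.0
```

View pics/m2.png

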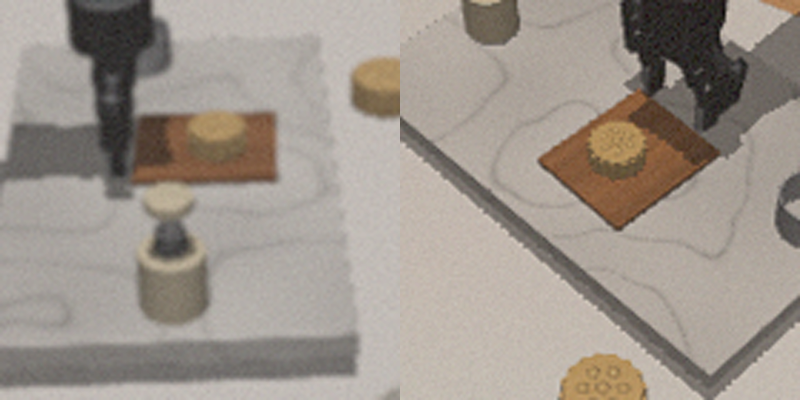

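The board is turning square, with its scene corners at (249,186), (276,210.5) and (311,184). The mooncake is still riding in place and both fingers are at the rear edge. I'll push on 76 mm and then measure.

```bash
python3 -m creep '-4 0 0 0 0.3;-4 0 0 0 0.3;-4 0 0 0 0.3;-4 0 0 0 0.3;-4 0 0 0 0.3'|grep -E 'tcp|wrist';python3 -m creep '-4 0 0 0 0.3;-4 0 0 0 0.3;-4 0 0 0 0.3;-4 0 0 0 0.3;-4 0 0 0 0.3'|grep -E 'tcp|wrist';python3 -m creep '-4 0 0 0 0.3;-4 0 0 0 0.3;-4 0 0 0 0.3;-4 0 0 0 0.3;-4 0 0 0 0.3'|grep -E 'tcp|wrist';python3 -m creep '-4 0 0 0 0.3;-4 0 0 0 0.3;-4 0 0 0 0.3;-4 0 0 0 0.3;0 0 0 0 0.3'|grep -E 'tcp|wrist'
cat >meas.py <<'E'
from rig import camera,ctrl
import pickle,sys
from h import *
np.set_printoptions(precision=4,suppress=True)
n_=np.array([np.cos(.242),-np.sin(.242)]);t_=np.array([-n_[1],n_[0]])
d={k:camera(k) for k in("scene","side")};pickle.dump(d,open('d3.pkl','wb'))
for k,c in d.items():
    h=cv2.cvtColor(cv2.GaussianBlur(c['img'],(3,3),0),cv2.COLOR_RGB2HSV)
    m=cv2.inRange(h,(3,85,15),(25,255,255))
    nb,l,st,ce=cv2.connectedComponentsWithStats(m)
    p=project(c,[.62,-.05,.053])[0]
    i=min((i for i in range(1,nb) if st[i,4]>250),key=lambda i:np.hypot(*(ce[i]-p)))
    pts=np.argwhere(l==i)[:,::-1]; W=plane(c,pts,.053)
    hull=cv2.convexHull(np.float32(W*1000));(cx,cy),(w,hh),a=cv2.minAreaRect(hull)
    box=cv2.boxPoints(((cx,cy),(w,hh),a))/1000
    print(k,st[i],'ctr n',np.dot([cx,cy],n_)/1000,'size',w,hh,'ang',a,'corners n',box@n_,'t',box@t_)
a=d['side']['img'][180:300,215:335,::-1];b=d['scene']['img'][130:270,200:340,::-1]
r=lambda x:cv2.convertScaleAbs(cv2.resize(x,(400,400),interpolation=cv2.INTER_CUBIC),alpha=1.4)
cv2.imwrite('pics/'+sys.argv[1],cv2.hconcat([r(a),r(b)]))
print(ctrl.state()['tcp_pos'][:2]@n_,ctrl.state()['t'])
E
python3 meas.py m3.png
```

```text
tcp_pos: [0.4868, -0.0304, 0.2157]
wrist_force: [-0.6, 0.0, 0.2]
tcp_pos: [0.5062, -0.0353, 0.2157]
wrist_force: [-0.4, -0.2, -0.6]
tcp_pos: [0.5256, -0.0401, 0.2157]
wrist_force: [0.5, 0.4, 0.0]
tcp_pos: [0.5414, -0.044, 0.2159]
wrist_force: [0.4, 0.3, 0.3]
scene [ 228  176   64   52 1713] ctr n 0.615019916337979 size 111.61705017089844 130.50804138183594 ang 75.55541229248047 corners n [0.5492 0.6797 0.6808 0.5503] t [0.0455 0.0442 0.1558 0.1571]
side [280 213  43  21 797] ctr n 0.6131162629791281 size 110.22528076171875 123.7916488647461 ang 76.3233413696289 corners n [0.5514 0.6752 0.6748 0.551 ] t [0.0346 0.035  0.1452 0.1448]
0.535845960474449 10.125
```

View pics/m3.png

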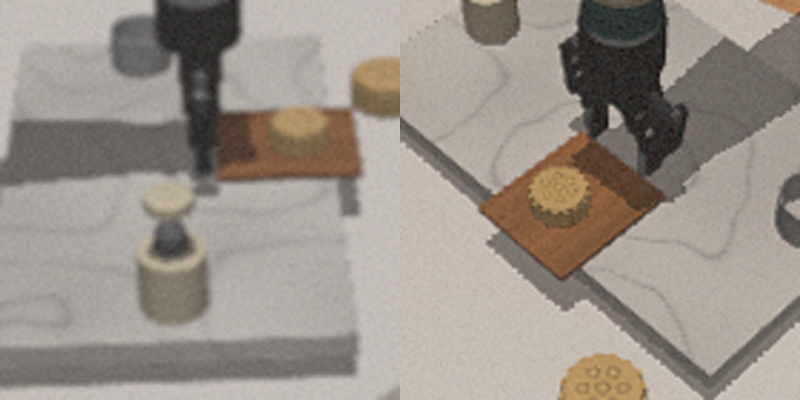

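The board is square to the slab, with its leading end at n ≈ 0.679 (past the edge on the shot) and the mooncake in place. Before the last millimetres, I'll locate the slab edge by its brightness step near the board.

```bash
python3 - <<'E'
import pickle
from h import *
d=pickle.load(open('d3.pkl','rb'))
n=np.array([np.cos(.242),-np.sin(.242)]);t=np.array([-n[1],n[0]])
for k,ts in(('scene',[-.13,-.1,-.07,-.04,-.01,.02,.19,.21,.23,.25,.27,.29]),('side',[-.15,-.12,-.09,-.06,-.03,0,.2,.23,.26])):
    g=cv2.cvtColor(d[k]['img'],cv2.COLOR_RGB2GRAY).astype(np.float32)
    a=np.arange(.63,.69,.001);out=[]
    for q in ts:
        s=0
        for e in np.arange(-.01,.0101,.002):
            X=np.c_[np.outer(a,n)+t*(q+e),np.full(len(a),.045)]
            p=project(d[k],X).astype(np.float32); s=s+cv2.remap(g,p[None,:,0],p[None,:,1],cv2.INTER_LINEAR)[0]
        gr=np.convolve(np.gradient(s/11),np.ones(5)/5,'same')[3:-3]; i=gr.argmin();j=gr.argmax()
        out.append((q,round(float(a[i+3]),4),round(float(gr[i]),1),round(float(a[j+3]),4),round(float(gr[j]),1)))
    print(k,*out,sep='\n')
E
```

```text
scene
(-0.13, 0.655, -9.4, 0.666, 5.9)
(-0.1, 0.655, -9.5, 0.675, 8.7)
(-0.07, 0.655, -9.7, 0.675, 8.4)
(-0.04, 0.655, -10.1, 0.674, 8.5)
(-0.01, 0.655, -10.5, 0.674, 8.7)
(0.02, 0.655, -10.1, 0.674, 9.2)
(0.19, 0.655, -10.4, 0.674, 9.4)
(0.21, 0.655, -10.3, 0.674, 9.8)
(0.23, 0.655, -10.2, 0.675, 9.4)
(0.25, 0.655, -10.2, 0.675, 9.2)
(0.27, 0.655, -9.8, 0.675, 9.5)
(0.29, 0.655, -9.5, 0.674, 9.6)
side
(-0.15, 0.636, -0.3, 0.656, 2.4)
(-0.12, 0.663, -0.3, 0.657, 2.5)
(-0.09, 0.666, -0.4, 0.656, 2.2)
(-0.06, 0.647, -0.2, 0.656, 1.8)
(-0.03, 0.676, -0.4, 0.657, 1.3)
(0, 0.655, -6.3, 0.671, 7.5)
(0.2, 0.681, -7.4, 0.657, 1.4)
(0.23, 0.684, -3.1, 0.658, 1.7)
(0.26, 0.636, -0.5, 0.655, 1.6)
```

The edge sits at n = 0.655 and is exactly square to my axis. The overhang is about 22 mm now, so I'll push 16 mm more and re-measure the leading edge by gradient.

```bash
python3 -m creep '-4 0 0 0 0.3;-4 0 0 0 0.3;-4 0 0 0 0.3;-4 0 0 0 0.3;0 0 0 0 0.3'|grep -E 'tcp|wrist'; python3 meas.py m4.png; python3 - <<'E'
import pickle
from h import *
d=pickle.load(open('d3.pkl','rb'))
n=np.array([np.cos(.242),-np.sin(.242)]);t=np.array([-n[1],n[0]])
for k,z in(('scene',.053),('side',.053)):
    g=cv2.cvtColor(d[k]['img'],cv2.COLOR_RGB2HSV)[:,:,1].astype(np.float32)
    a=np.arange(.67,.72,.0005);print(k)
    for q in (.06,.08,.1,.12,.135):
        s=0
        for e in np.arange(-.008,.0081,.002):
            p=project(d[k],np.c_[np.outer(a,n)+t*(q+e),np.full(len(a),z)]).astype(np.float32); s=s+cv2.remap(g,p[None,:,0],p[None,:,1],cv2.INTER_LINEAR)[0]
        s=s/9; half=(s[:15].mean()+s[-10:].min())/2
        print(q,a[np.argmax(s<half)],s[:5].mean().round(),s[-5:].mean().round())
E
```

```text
tcp_pos: [0.557, -0.0479, 0.2158]
wrist_force: [-0.3, -0.4, 0.2]
scene [ 224  179   64   52 1742] ctr n 0.6308444327162716 size 111.15946960449219 130.91738891601562 ang 75.70156860351562 corners n [0.565  0.6959 0.6967 0.5658] t [0.0451 0.0441 0.1553 0.1563]
side [ 286  198   55   36 1047] ctr n 0.6499804521821501 size 240.85914611816406 144.82440185546875 ang 53.17879104614258 corners n [0.5363 0.6697 0.7636 0.6303] t [ 0.0512 -0.0053  0.2165  0.273 ]
0.551900308305702 10.85
scene
0.06 0.6959999999999972 136.0 27.0
0.08 0.6959999999999972 136.0 27.0
0.1 0.6964999999999971 136.0 26.0
0.12 0.6969999999999971 136.0 26.0
0.135 0.6964999999999971 136.0 26.0
side
0.06 0.6924999999999976 119.0 16.0
0.08 0.6924999999999976 121.0 14.0
0.1 0.6929999999999975 118.0 15.0
0.12 0.6929999999999975 118.0 16.0
0.135 0.6929999999999975 116.0 75.0
```

View pics/m4.png

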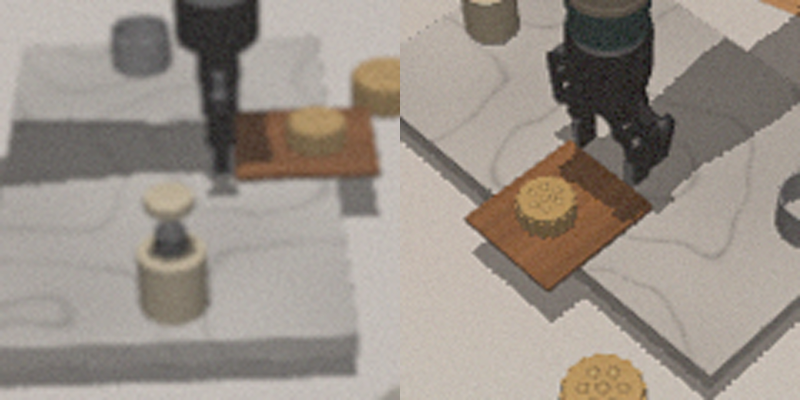

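The board is square to within 1°. Overhang reads 41 mm in the scene view, 36.5 mm in the side view and 38 mm from the finger position, so about 39 mm. I'll back off and lift clear.

```bash
python3 -m creep '4 0 0 0 0.3;8 0 0 0 0.3;10 0 0 0 0.3;0 0 -20 0 0.3;0 0 -30 0 0.3'|grep -E 'tcp|wrist'; python3 -m creep '10 0 -40 0 0.3;10 0 -40 0 0.3;0 0 -20 0 0.3;0 0 0 0 0.3;0 0 0 0 0.3'; python3 meas.py m5.png
```

```text
tcp_pos: [0.5332, -0.042, 0.265]
wrist_force: [0.6, -0.5, 0.1]
t: 12.1
tcp_pos: [0.5148, -0.0374, 0.3646]
ee_rot: [-0.383, -3.116, -0.0]
wrist_force: [0.1, -0.8, 0.0]
width: 0.06
grasp_force: 0.0
scene [ 224  180   64   51 1743] ctr n 0.6309062962816407 size 111.2337417602539 130.34780883789062 ang 75.8750228881836 corners n [0.5655 0.6958 0.6963 0.566 ] t [0.0448 0.0442 0.1555 0.156 ]
side [ 286  198   55   35 1059] ctr n 0.65594752588658 size 199.4495391845703 172.0462188720703 ang 72.50662994384766 corners n [0.5638 0.7355 0.7481 0.5764] t [0.0415 0.0306 0.2297 0.2406]
0.5088295251723286 12.2
```

View pics/m5.png

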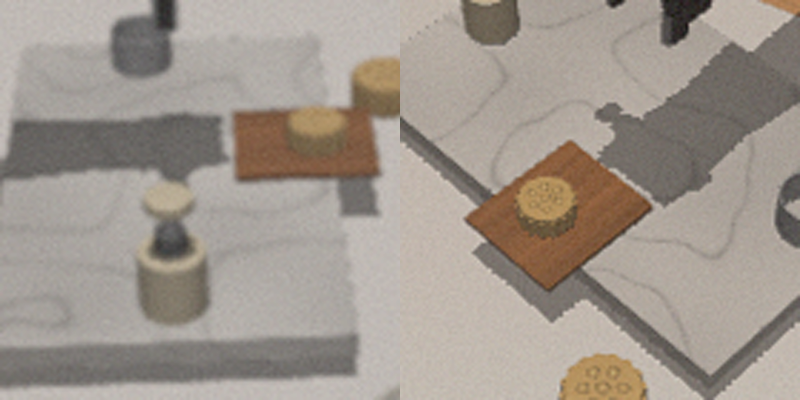

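The board sticks out over the edge, flat and square, with the mooncake standing on it. The hand is clear and the press and cutter are where they were.

```bash
python3 -c "
from rig import ctrl
print(ctrl.job_done())"
```

```text
the job is handed in; nothing more can be done
None
```

I handed the job in: the board overhangs the slab's far edge by about 39 mm (my readings ranged from 36.5 to 41 mm), square to within about 1°, with the mooncake standing in place, the other things left alone and the hand clear; the hand-in gave no verdict.

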